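# Roll a computer case's seal bar home

## Task

The six-link seal bar along the front top edge of the opened computer still stands proud of its rail. Take the hand roller from its stand and roll its wheel along the whole length of the bar, pressing firmly (about 10 to 15 N, never more than 35 N), until every link is fully home; touch the computer with nothing but the roller. Then stand the roller back upright in its stand, and leave everything else on the desk where it is.

Things in the scene. Friction and masses are not known exactly. Their poses are not given: they have to be found in the camera images.
- case: Opened compact desktop computer, fixed on the desk, 280 mm deep (x) by 270 mm wide (y), 95 mm high, front to its -x. Origin: centre of its underside, z up. Along its front top edge runs an aluminium rail, 190 mm long (along y) and 24 mm wide, at case x = -149 mm, with the seal bar in it. Nothing in the case rises above the rail.
- bar (a point): Middle of the seal bar, nominal height of its top when home (102 mm over the desk); axes as the case's, the bar runs along y. Six dark links in a row, 15 mm wide and 28.5 mm long, at y = -75, -45, -15, 15, 45, 75 mm (link0 to link5). Home, they stand 4 mm over the rail's lips; proud, 4 mm more.
- bar_feel (a point): Same point. The rail's true height is uncertain: up to 5 mm above or below this nominal point, and it slopes along y by up to 0.025 rad either way (2 mm at the bar's ends). No reading shows this, so the height must be found by feel. Each link moves by itself: it gives way at about 6 N plus 0.6 N per 10 mm/s, stays where left and stops hard when home.
- stand: Wooden stand for the hand roller, fixed on the desk, left or right of the computer, its x axis within 0.4 rad of the desk's y: base 90 x 90 x 5 mm, on it a square open well with walls 8 to 11 mm thick and 59 mm high, clear inside 56 mm (x) by 41 mm (y), outside 72 x 63 mm. Origin: centre of its underside, z up.
- roller: Hand roller, loose, about 0.3 kg, standing in the well, its shoulder plate on the wall tops: then its origin is 10 mm above the stand's and the axes agree (a half turn fits too). From below: rubber wheel 48 mm in diameter, 22 mm wide, axle along y, so it rolls along the roller's x; fork 33 mm wide; steel shoulder plate; wooden handle. Origin: lowest point of the wheel, under the handle's axis; z up.
- grip (a point): On the roller's handle axis, 78 mm above its origin (axes as the roller's). The handle is 26 x 26 mm, from 57 to 107 mm above the origin; the shoulder plate, 68 (x) x 60 mm, from 49 to 57 mm. Gripped here, fingers at the handle's x sides, the fingertips nearly rest on the plate, which takes the pressing load.
- wheel (a joint): Turning angle of the roller's free-running wheel (rad, any number of turns, 0 at the start); one rad is 24 mm of rolling.
- link0 (a joint): How far link 0 of the seal bar is pushed in (m): 0 = 4 mm proud, 0.004 = home.
- link1 (a joint): How far link 1 of the seal bar is pushed in (m): 0 = 4 mm proud, 0.004 = home.
- link2 (a joint): How far link 2 of the seal bar is pushed in (m): 0 = 4 mm proud, 0.004 = home.
- link3 (a joint): How far link 3 of the seal bar is pushed in (m): 0 = 4 mm proud, 0.004 = home.
- link4 (a joint): How far link 4 of the seal bar is pushed in (m): 0 = 4 mm proud, 0.004 = home.
- link5 (a joint): How far link 5 of the seal bar is pushed in (m): 0 = 4 mm proud, 0.004 = home.
- pencup: Black pen cup, 80 mm in diameter, 95 mm high (pens to 140 mm), on the other side of the computer from the stand. Bystander. Origin: on its underside, z up.
- drive: Flat metal drive, 100 x 70 x 7 mm, lying on the drive cage in the computer. Bystander. Origin: on its underside, z up.
- screwdriver: Screwdriver, 170 mm long, lying. Bystander. Origin: on its underside, z up.
- dish: Small white dish, 70 mm in diameter, 25 mm high. Bystander. Origin: on its underside, z up.
- notes: Block of notes, 76 x 76 x 14 mm. Bystander. Origin: on its underside, z up.
Things that resemble listed ones, but are neither listed nor needed, are in the scene too. Leave any blue or green look-alike of the roller alone.

How it is judged:
On the way, in this order (a step that is already met when the one before it is completed fails the run):
1. the roller is lifted out of its stand (z of roller in the frame of stand above 0.07 m), for 0.1 s.
2. every link has been pushed to within 1.5 mm of home, by rolling: the wheel has turned at least 4.5 rad (108 mm of rolling) one way (value of joint each of link0, link1, link2, link3, link4, link5 above 0.0025 m and (value of joint wheel above 4.5 rad or value of joint wheel below -4.5 rad)), for 0.1 s.
At the end, for the whole second after the job is handed in: All six links are within 1.5 mm of home, and the roller stands upright (within 0.1 rad) and at rest in its stand, its shoulder plate on the wall tops (within 4 mm in height, 8 mm sideways) (value of joint each of link0, link1, link2, link3, link4, link5 above 0.0025 m and horizontal distance between roller and stand below 0.008 m and z of roller in the frame of stand between 0.006 and 0.014 m and angle between roller's own z axis and vertical below 0.1 rad and linear speed of roller below 0.02 m/s); the robot touches nothing.
It fails at once if the roller presses on the computer or its bar with more than 35 N (contact force between roller and case above 35 N).
It fails at once if the fingers or the arm touch the computer or its bar (over 2 N) (contact force between any of the fingers, the arm and case above 2 N).
It fails at once if a bystander is moved by more than 30 mm (distance of any of pencup, drive, screwdriver, dish, notes from where it was at the start of the episode above 0.03 m).
It also fails if it takes over 72 s, if anything falls off the work surface, if the arm or the gripper's body presses on something with over 40 N, if the wrist force passes 120 N, or if a joint passes its speed limit or range.

## Robot

A 6-joint arm with a two-finger parallel gripper is mounted at the origin on the work surface. World frame = base frame: x ahead of the robot, y to its left, z up, the work surface at z = 0. Lengths are in m, angles in rad, forces in N, time in s.
With the tool pointing down it reaches from about 0.325 to 0.925 m from the base axis. Payload 3.1 kg.
Tool frame: the origin (TCP) lies midway between the tips of the shut fingers; the grasp point (between the pads) lies 19 mm behind it; z points along the fingers, y is the line along which they close (so a half turn about z gives the same grasp; the last joint's range is limited). The gripper opens to 85 mm and grips with 20 to 120 N. Pads are 22 mm wide; open, the fingers measure 114 mm over their backs; the gripper's body (76 mm by 85 mm) begins 54 mm behind the grasp point. The pads swing forward as they close: fully open they stand 13 mm farther back than shut.
Start: joints at [-1.288, 0.217, 1.613, -0, 1.311, -0.112], TCP at [0.24, -0.577, 0.231] pointing down, gripper open.
Joint ranges: [-2.75, 2.75], [-0.78, 2.1], [0.31, 2.55], [-1.13, 4.27], [0.13, 2.63], [-2.58, 2.58]. Speed limits (rad/s): [2.79, 2.79, 3.14, 3.14, 3.14, 3.14].

## Interface

Orientations are given as a unit quaternion [x, y, z, w].
In Python, from workcell import manip gives the robot as it stands. Calls block until the motion is done:
- manip.move_pose(position, orientation): joint-space move of the TCP to a pose.
- manip.line_to(position, attitude=None, vel=0.15, contact_N=None): straight line of the TCP; attitude=None keeps the orientation; vel is the mean speed in m/s. With contact_N (N) it stops when the force on the tool has changed by that much, and returns True; else False.
- manip.move_j(angles): joint-space move.
- manip.gripper_to(opening, grip_force=None): opening from 0.0 (shut) to 1.0 (fully open); grip_force is the grip in N (None keeps the last); returns when the fingers have stopped.
- manip.dwell(seconds).
- manip.inverse_kinematics(position, orientation): joint angles nearest the present ones, or None.
- manip.grab_frame(name): name is "scene" or "top" or "wrist"; returns a dict with "pixels" (420x560x3 uint8, red, green, blue), "z_map" (420x560 float32, m along the optical axis (not along the pixel's ray), 0 where there is no reading), "mtx" (3x3 intrinsics, pixels), "origin" and "attitude" of the camera in the world; the wrist camera has in their place "mount" (4x4, takes a point from camera to tool coordinates, whose origin is the TCP and whose axes are the flange's). Camera axes: x right, y down, z forward; pixel columns grow to the right and rows downward; lengths in m; the calibration is good to about 2 mm. The wrist camera is an equidistant fisheye: a pixel r from the principal point sees the ray r / f radians off the axis. A picture is of the moment at which its call begins: read the wrist's pose just before it.
A pose or a line that the arm cannot do raises manip.Unreachable and nothing moves.
- manip.job_done(): hands the job in; it is judged then, once.
Trained networks look in the newest picture that a camera, given by its name, has taken for a name from the list of things; names that differ only in an ending like _2 or _b are one class to them, and where a whole thing is asked for, a point or a joint stands for the part that bears it (a point fixed in the world has none). Each returns a list of dicts, best first, with "confidence" (0 to 1); they miss things now and then, are a little off and sometimes report something else, mostly with a low value. They report only what shows in the picture. A call takes as long as a camera call. They do not tell look-alikes from the thing itself.
- manip.outline_of(camera, query): "region" (420x560 bool, what is visible of it) and "bbox" ([left, top, width, height] in pixels, round what is visible of it).
Readings, each from a call of its own:
- manip.get_time(): time.
- manip.get_q(): joint angles.
- manip.get_joint_vel(): joint speeds.
- manip.get_tau(): joint torques, N m.
- manip.get_tcp_pos(): TCP position.
- manip.get_ee_rot(): TCP orientation.
- manip.get_ft_force(): force on the tool from outside, world axes, zero at the start.
- manip.get_ft_torque(): the same for the moment, N m.
- manip.get_finger_gap(): opening from 0.0 (shut) to 1.0 (fully open).
- manip.get_grip_force(): force on a finger pad.
Only numpy, scipy, OpenCV 4.12 (cv2) and the standard library are available. Lean on these libraries where they do the work, as an engineer would, in place of code of your own. Each camera call takes 0.05 s, during which the arm holds its last target. There are 200 camera calls.

## Working session

There is one attempt and no reset: what is moved stays moved. The work goes in short steps, each a Python script; the robot and the scene stay as the last script left them, time stands still between calls to the robot, and variables do not carry over. Pictures are saved under pics/ and viewed, at most 10 in all, crops included, and the job is handed in when it is done.

```bash
mkdir -p pics; ls
cat > h.py <<'E'
from workcell import manip
import numpy as np, cv2
from scipy.spatial.transform import Rotation as R
def cam(n):
    f=manip.grab_frame(n); return f
def world(f):
    K=np.array(f["mtx"]);z=f["z_map"];v,u=np.mgrid[:z.shape[0],:z.shape[1]]
    P=np.stack([(u-K[0,2])/K[0,0]*z,(v-K[1,2])/K[1,1]*z,z],-1)
    A=np.array(f["attitude"]); M=R.from_quat(A).as_matrix() if A.size==4 else A
    return P@M.T+np.array(f["origin"])
E
python3 - <<'E'
from h import *
for n in("scene","top"):
    f=cam(n); cv2.imwrite(f"pics/{n}0.png",f["pixels"][...,::-1]); W=world(f)
    np.savez(f"{n}0.npz",W=W,px=f["pixels"],z=f["z_map"])
    print(n,f["origin"],f["attitude"],f["mtx"])
    for q in("case","stand","roller","pencup","grip"):
        for d in manip.outline_of(n,q):
            m=d["region"]&(f["z_map"]>0)
            print(q,round(d["confidence"],2),d["bbox"],np.round(np.median(W[m],0),3),np.round(np.percentile(W[m],[2,98],axis=0),3).tolist())
print(manip.get_time(), manip.get_ee_rot())
E
```

```text
pics
scene [ 1.27775205 -0.02943541  0.98091113] [ 0.69997403  0.6267259  -0.22167499 -0.26098123] [[393.41905687   0.         268.92130624]
 [  0.         393.41905687 210.74040694]
 [  0.           0.           1.        ]]
case 0.63 [206.8, 203.5, 106.7, 109.0] [0.687 0.045 0.054] [[0.524, -0.102, 0.009], [0.82, 0.171, 0.106]]
stand 0.86 [334.6, 198.6, 33.2, 27.8] [0.528 0.327 0.02 ] [[0.474, 0.296, 0.001], [0.547, 0.389, 0.061]]
stand 0.45 [273.5, 200.3, 6.2, 8.1] [0.532 0.096 0.108] [[0.52, 0.081, 0.101], [0.537, 0.109, 0.114]]
roller 0.73 [339.1, 185.2, 26.6, 24.1] [0.51  0.335 0.068] [[0.478, 0.309, 0.063], [0.531, 0.374, 0.118]]
roller 0.57 [377.1, 145.1, 26.2, 27.4] [0.328 0.514 0.058] [[0.295, 0.488, 0.008], [0.349, 0.551, 0.107]]
pencup 0.69 [111.7, 193.0, 29.2, 43.7] [ 0.493 -0.359  0.067] [[0.438, -0.395, 0.004], [0.515, -0.321, 0.129]]
pencup 0.23 [233.4, 203.8, 8.3, 2.6] [ 0.518 -0.026  0.105] [[0.509, -0.038, 0.097], [0.524, -0.012, 0.109]]
grip 0.95 [377.8, 186.9, 29.1, 25.1] [0.511 0.464 0.058] [[0.472, 0.439, 0.006], [0.53, 0.501, 0.107]]
grip 0.93 [340.7, 187.0, 2
[... 925 characters left out ...]

roller 0.64 [116.9, 203.0, 23.6, 23.4] [0.497 0.467 0.057] [[0.469, 0.442, -0.0], [0.527, 0.507, 0.108]]
pencup 0.85 [414.6, 214.9, 43.6, 26.0] [ 0.475 -0.363  0.06 ] [[0.44, -0.392, 0.001], [0.511, -0.317, 0.133]]
pencup 0.44 [225.8, 247.5, 13.8, 34.0] [0.368 0.197 0.024] [[0.328, 0.182, 0.015], [0.405, 0.211, 0.028]]
grip 0.67 [162.4, 199.9, 32.2, 27.0] [0.498 0.34  0.067] [[0.466, 0.31, 0.006], [0.531, 0.382, 0.119]]
grip 0.62 [119.0, 201.9, 24.9, 22.9] [0.497 0.466 0.058] [[0.47, 0.442, 0.053], [0.527, 0.507, 0.108]]
grip 0.61 [93.3, 269.1, 28.3, 23.9] [0.321 0.514 0.058] [[0.289, 0.489, 0.051], [0.347, 0.556, 0.109]]
0.6 [ 9.80579808e-01  1.96120471e-01  5.53455046e-06 -3.95451253e-07]
```

Run:
```python
import cv2
a=cv2.imread("pics/top0.png")
cv2.imwrite("pics/v1.png",cv2.resize(a[80:330,70:470],None,fx=2,fy=2))
```

```text
(no output)
```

View pics/v1.png

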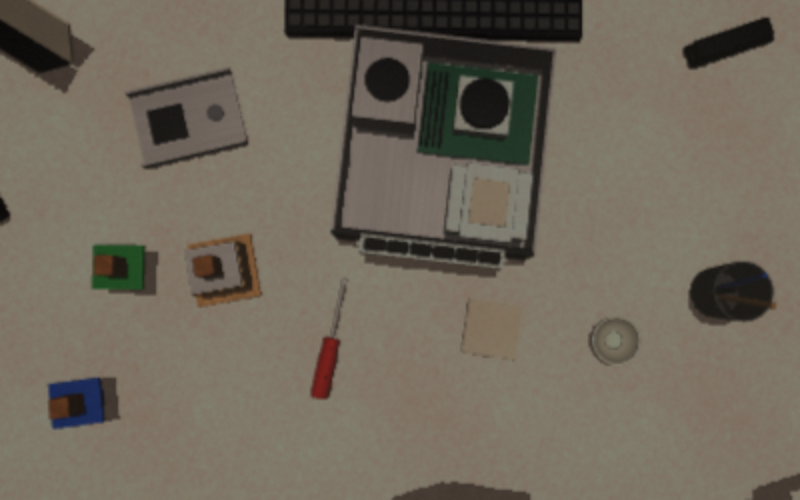

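```bash
cat > m.py <<'E'
from h import *
d=np.load("top0.npz");W=d["W"].reshape(-1,3);px=d["px"].reshape(-1,3)
x,y,z=W.T
def box(m):
    r=cv2.minAreaRect(W[m][:,:2].astype(np.float32)*1000); return m.sum(),np.round(r[0],1),np.round(r[1],1),round(r[2],1),np.round(np.median(W[m][:,2]),4)
near=(abs(x-.498)<.075)&(abs(y-.338)<.07)
print("handle",box(near&(z>.105)))
print("plate",box(near&(z>.058)&(z<.08)))
print("base",box(near&(z>.003)&(z<.009)), px[near&(z>.105)].mean(0))
rail=(x<.57)&(x>.48)&(abs(y-.05)<.16)&(z>.092)
print("rail",box(rail))
E
python3 m.py
```

```text
handle (np.int64(113), array([498.7, 344.1]), array([25.8, 25.9]), 11.2, np.float64(0.1164))
plate (np.int64(470), array([498.6, 343.7]), array([62.7, 70.6]), 10.6, np.float64(0.0665))
base (np.int64(322), array([499. , 339.3]), array([149.1, 133.2]), 1.5, np.float64(0.0048)) [79.87610619 50.96460177 32.84955752]
rail (np.int64(731), array([535.3,  50.4]), array([270.4,  66.9]), 89.6, np.float64(0.1038))
```

The top view shows the grey-plated roller in the orange stand at about (215,268) in the crop. Green and blue look-alikes are to its left, and the seal bar's dark links run from (373,244) to (488,257). Next I'll measure the bar.

```bash
cat >> m.py <<'E'
print("---")
img=d["px"]; Wi=d["W"]
sub=np.zeros(img.shape[:2],bool); sub[80+116:80+136,70+178:70+256]=True
g=img.max(-1); 
zz=Wi[...,2]
hi=sub&(zz>.092)
# rail: points near the front: fit line over dark (links) and whole; use front-most
dark=hi&(g<60)
P=Wi[dark]
l=cv2.fitLine(P[:,:2].astype(np.float32)*1000,cv2.DIST_L1,0,.01,.01).ravel(); dr=l[:2]*np.sign(l[1])
s=P[:,:2]*1000@dr; t=P[:,:2]*1000@[dr[1],-dr[0]]
print(dark.sum(),dr,np.degrees(np.arctan2(-dr[0],dr[1])),np.percentile(s,[0,2,98,100]),np.percentile(t,[0,50,100]),np.median(P[:,2]),np.histogram(t,8))
c=(np.percentile(s,1)+np.percentile(s,99))/2*dr+np.median(t)*np.array([dr[1],-dr[0]]);print("centre",c)
# case body outline
case=(x>.48)&(x<.86)&(abs(y-.04)<.2)&(z>.05)
r=cv2.minAreaRect(W[case][:,:2].astype(np.float32)*1000);print("case",r)
s0=np.load("scene0.npz")
v=cv2.resize(img[185:225,235:345][...,::-1],None,fx=7,fy=7,interpolation=cv2.INTER_NEAREST);cv2.imwrite("pics/v2.png",v)
E
python3 m.py | sed '1,/---/d'
```

```text
376 [0.10412947 0.99456376] -5.9770136 [ 19.3313627   22.38664365 191.60921372 204.62946933] [440.5583053  514.60023235 531.72666046] 0.10722690039579347 (array([  3,   0,   0,   0,   0,  35, 296,  42]), array([440.5583053 , 451.95434969, 463.35039409, 474.74643848,
       486.14248288, 497.53852727, 508.93457167, 520.33061607,
       531.72666046]))
centre [522.95485148  52.93123862]
case ((660.4912109375, 39.62095642089844), (270.3634948730469, 302.1483459472656), 84.26595306396484)
```

View pics/v2.png

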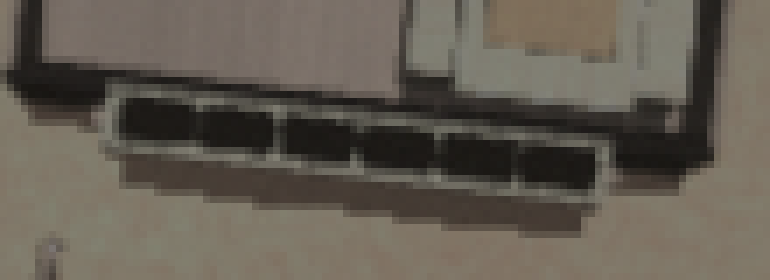

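```bash
cat >> h.py <<'E'
def down(a): return (R.from_euler('z',a,degrees=True)*R.from_euler('x',180,degrees=True)).as_quat()
G=np.array([.4987,.3438]); AG=10.9; ZG=.071
BC=np.array([.5228,.0531]); AB=-5.8; BD=np.array([np.sin(np.radians(-AB)),np.cos(np.radians(-AB))])
E
python3 - <<'E'
from h import *
print("start",manip.get_q())
q=down(AG)
for p,a in(([*G,.24],AG),([*G,ZG],AG),([*(BC+.09*BD),.2],AB),([*(BC-.09*BD),.15],AB)):
    for da in(0,180):
        j=manip.inverse_kinematics(p,down(a+da)); print(p,a+da,None if j is None else np.round(j,2))
manip.gripper_to(.75,100)
manip.move_pose([*G,.22],q)
manip.line_to([*G,.14],vel=.2)
f=cam("wrist"); cv2.imwrite("pics/w1.png",f["pixels"][...,::-1])
print(manip.line_to([*G,ZG],vel=.08,contact_N=6), manip.get_tcp_pos(), manip.get_ft_force(),manip.get_time())
E
```

```text
start [-1.28820496e+00  2.16906826e-01  1.61339969e+00  1.14806763e-05
  1.31128598e+00 -1.12211546e-01]
[np.float64(0.4987), np.float64(0.3438), 0.24] 10.9 [ 0.49  0.17  1.65 -0.    1.32  1.87]
[np.float64(0.4987), np.float64(0.3438), 0.24] 190.9 [ 0.49  0.17  1.65  0.    1.32 -1.27]
[np.float64(0.4987), np.float64(0.3438), 0.071] 10.9 [ 0.49  0.36  1.77 -0.    1.02  1.87]
[np.float64(0.4987), np.float64(0.3438), 0.071] 190.9 [ 0.49  0.36  1.77  0.    1.02 -1.27]
[np.float64(0.5318950667464653), np.float64(0.14263926379459094), 0.2] -5.8 [ 0.13  0.09  1.82 -0.    1.23  1.81]
[np.float64(0.5318950667464653), np.float64(0.14263926379459094), 0.2] 174.2 [ 0.13  0.09  1.82  0.    1.23 -1.34]
[np.float64(0.5137049332535348), np.float64(-0.03643926379459093), 0.15] -5.8 [-0.21  0.07  1.94 -0.    1.13  1.46]
[np.float64(0.5137049332535348), np.float64(-0.03643926379459093), 0.15] 174.2 [-0.21  0.07  1.94  0.    1.13 -1.68]
False [0.49924403 0.34408844 0.07155371] [ 0.17094484 -0.31695085 -0.23395022] 5.9
```

View pics/w1.png

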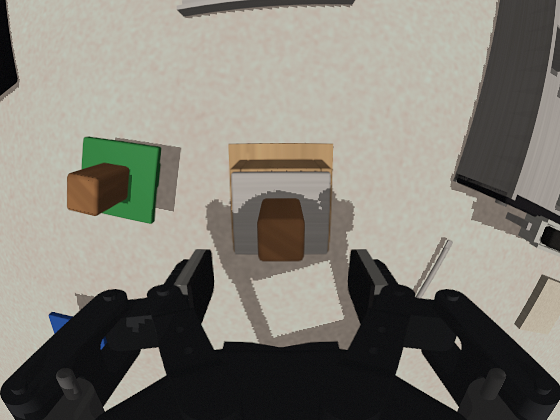

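The handle (280,230) sits centred and square between the fingers, so I'll grip and lift.

Run:
```python
from h import *
manip.gripper_to(0,100)
p=manip.get_tcp_pos(); np.save("grip_pose.npy",np.r_[p,manip.get_ee_rot()])
print(p,manip.get_finger_gap(),manip.get_grip_force(),manip.get_ft_force())
manip.line_to([*G,.10],vel=.06); print(manip.get_ft_force())
manip.line_to([*G,.24],vel=.2)
P=BC-.075*BD
manip.move_pose([*P,.24],down(AB)); manip.line_to([*P,.185],vel=.12)
manip.dwell(.2)
print(manip.get_ft_force(),manip.get_tcp_pos(),manip.get_finger_gap(),manip.get_time())
f=cam("wrist"); cv2.imwrite("pics/w2.png",f["pixels"][...,::-1])
```

```text
[0.4993039  0.34402537 0.07189435] 0.2932848749897614 98.81652474403381 [ 0.7083564  -0.41071934  3.05472565]
[ 0.0117336  -1.00185014 -3.71745191]
[-0.1998769  -0.95706484 -3.03399481] [ 0.51624363 -0.02161425  0.18637933] 0.29190340012412946 9.9917
```

View pics/w2.png

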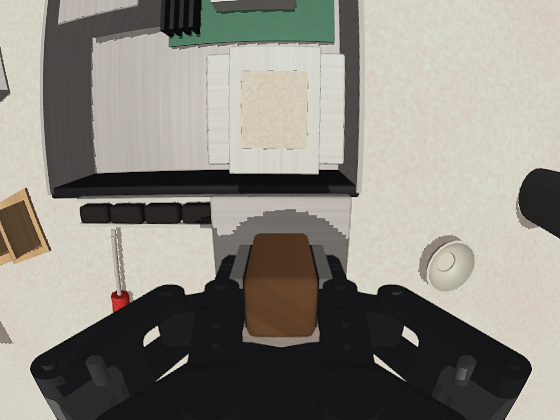

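Run:
```python
from h import *
P=BC-.075*BD
manip.line_to([*P,.178],vel=.06)
c=manip.line_to([*P,.150],vel=.015,contact_N=11)
t0=manip.get_tcp_pos();f0=manip.get_ft_force()
manip.dwell(.1);print(c,t0,f0,manip.get_tcp_pos(),manip.get_ft_force(),manip.get_time())
```

```text
True [ 0.51537    -0.021617    0.16499621] [ 0.24279443 -0.21828723  4.80823344] [ 0.51535772 -0.02160147  0.16496489] [-1.02924371 -0.40492558  7.00232124] 11.4583
```

Run:
```python
from h import *
p=manip.get_tcp_pos();P=BC-.075*BD
for i in range(1,5):
    manip.line_to([*P,p[2]-.0003*i],vel=.01);manip.dwell(.1)
    f=manip.get_ft_force();print(-.0003*i,manip.get_tcp_pos()[2],f)
    if f[2]>15: break
print(manip.get_time())
```

```text
-0.0003 0.16500894765166477 [-1.15995591 -0.59813042  3.73702924]
-0.0006 0.1649761130165884 [-2.13610461  0.0369467   5.85254928]
-0.0009 0.16499399596871592 [-2.59787643 -0.69875334  6.82566208]
-0.0012 0.16493383980619067 [-1.55738935 -0.14802468  8.55727143]
12.95
```

Run:
```python
from h import *
h=.165;H=[h];zc=[]
for s in(-.045,-.015,.015,.045,.075):
    a=BC+(s-.03)*BD;P=BC+s*BD
    manip.line_to([*a,h+.010],vel=.1); manip.line_to([*P,h+.010],vel=.1)
    c=manip.line_to([*P,h-.006],vel=.018,contact_N=11)
    p=manip.get_tcp_pos();manip.dwell(.05);f=manip.get_ft_force();h=p[2];H.append(h)
    print(s,c,np.round(p,4),np.round(f,1))
    if not c: break
np.save("H.npy",H);print(np.round(H,4),manip.get_time())
```

```text
-0.045 True [0.5186 0.008  0.1658] [-0.9 -0.1  5.5]
-0.015 True [0.5216 0.0379 0.1665] [-0.  -0.   5.4]
0.015 True [0.5246 0.0678 0.1673] [-0.3 -0.9  4. ]
0.045 True [0.5277 0.0978 0.168 ] [-0.5 -0.4  4.6]
0.075 True [0.5307 0.1277 0.1688] [-0.8  0.   5.1]
[0.165  0.1658 0.1665 0.1673 0.168  0.1688] 19.9167
```

Run:
```python
from h import *
H=np.load("H.npy");S=np.linspace(-.075,.075,6);k,b=np.polyfit(S,H,1)
off=-.0010
def go(s,vel):
    manip.line_to([*(BC+s*BD),k*s+b+off],vel=vel)
manip.line_to([*(BC+.075*BD),k*.075+b+off],vel=.01)
for tgts in(np.arange(.06,-.0861,-.015),np.arange(-.06,.0861,.03)):
  for s in tgts:
    f=np.mean([manip.get_ft_force()[2] for _ in range(3)])+3.03
    off-=np.clip((13-f)/5000*.5,-.0006,.0006); off=max(off,-.004)
    go(s,.06); ff=manip.get_ft_force()
    print(round(s,3),"F",round(f,1),"off",round(off*1e3,2),np.round(ff,1),round((manip.get_tcp_pos()[2]-k*s-b)*1e3,2))
manip.line_to([*(BC+.0861*BD),.20],vel=.1);manip.dwell(.2)
print(manip.get_ft_force(),manip.get_finger_gap(),manip.get_time())
f=cam("wrist"); cv2.imwrite("pics/w3.png",f["pixels"][...,::-1])
```

```text
0.06 F 8.8 off -1.42 [-2.7 -0.7  6.7] -0.11
0.045 F 9.7 off -1.75 [-2.2 -0.3  9.5] -0.04
0.03 F 12.6 off -1.8 [-2.5 -0.1  9.2] -0.12
0.015 F 12.2 off -1.87 [-3.2 -0.7  9.5] -0.05
0.0 F 12.6 off -1.92 [-3.4 -0.4  9.3] -0.1
-0.015 F 12.3 off -1.98 [-2.2  0.3  9.4] -0.06
-0.03 F 12.4 off -2.04 [-3.2 -0.9  9.6] -0.12
-0.045 F 12.6 off -2.08 [-3.3  0.   9.8] -0.08
-0.06 F 12.9 off -2.09 [-3.  -0.9 10.6] -0.15
-0.075 F 13.6 off -2.03 [-2.8 -0.1  9.6] -0.06
-0.06 F 12.6 off -2.07 [-1.9  0.2 10. ] -0.09
-0.03 F 13.0 off -2.07 [-1.7  0.2  9.3] -0.08
0.0 F 12.3 off -2.13 [-2.2 -0.5  9.2] -0.1
0.03 F 12.2 off -2.22 [-2.   0.4  9.1] -0.15
0.06 F 12.1 off -2.3 [-1.5  0.8  8.7] -0.13
[-0.5456855   0.49716502 -3.29645765] 0.29053505054727563 27.9833
```

View pics/w3.png

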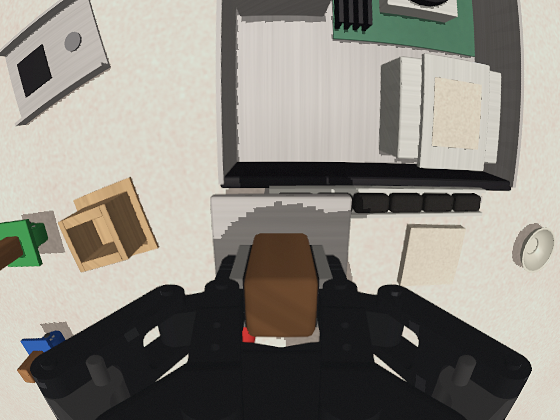

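The bar is flush and the roller is unshifted in the grip, since the handle and plate look the same as in w2. The stand is empty at (105,225). I'll take the roller back.

Run:
```python
from h import *
g=np.load("grip_pose.npy");q=down(AG)
manip.line_to([*(BC+.0861*BD),.24],vel=.15)
manip.move_pose([*G,.24],q);manip.line_to([*G,.16],vel=.15);manip.dwell(.2)
p=manip.get_tcp_pos();d=g[:2]-p[:2];T=G+d;print("corr",d*1e3,p)
c=manip.line_to([*T,.095],vel=.05,contact_N=5);print(c,manip.get_tcp_pos(),manip.get_ft_force())
if not c:
    c=manip.line_to([*T,.069],vel=.025,contact_N=5);print(c,manip.get_tcp_pos(),g[:3],manip.get_ft_force())
print(manip.get_time())
```

```text
corr [-0.60750883 -0.29917185] [0.49991141 0.34432454 0.16192719]
False [0.49846735 0.34372076 0.09553455] [-0.19052132 -0.06164415 -4.06822431]
True [0.49772193 0.34331266 0.07187012] [0.4993039  0.34402537 0.07189435] [-1.03593664 -0.5930287   4.81593243]
32.475
```

Seated at the original height (0.0719), so I'll release and check.

Run:
```python
from h import *
p=manip.get_tcp_pos()
manip.gripper_to(.75);manip.dwell(.2)
manip.line_to([p[0],p[1],.24],vel=.12)
manip.move_j([-1.288,.217,1.613,0,1.311,-.112])
f=cam("top");W=world(f).reshape(-1,3);x,y,z=W.T
near=(abs(x-.498)<.075)&(abs(y-.338)<.07)
for lo,hi in((.105,.13),(.058,.08)):
    m=near&(z>lo)&(z<hi);r=cv2.minAreaRect(W[m][:,:2].astype(np.float32)*1000);print(r,np.median(z[m]),np.ptp(z[m]))
cv2.imwrite("pics/top1.png",cv2.resize(f["pixels"][80:330,70:470][...,::-1],None,fx=2,fy=2));print(manip.get_time(),manip.get_ft_force())
```

```text
((497.1400451660156, 343.9794616699219), (25.92845344543457, 25.71601104736328), 11.762410163879395) 0.11573549862404703 0.014756861141049016
((498.64453125, 344.06494140625), (62.97544860839844, 69.09017181396484), 11.422001838684082) 0.0666468233582882 0.02180682866526862
38.0833 [ 0.65478165  0.29442151 -0.48459516]
```

View pics/top1.png

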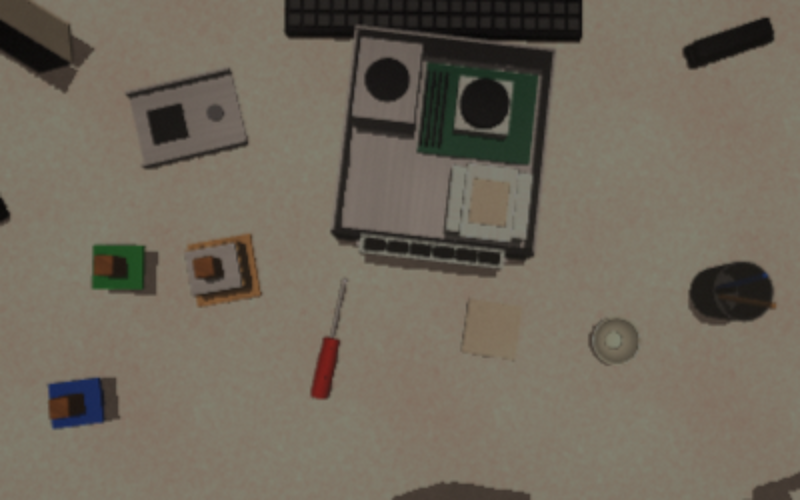

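The roller stands in its stand as before (crop about (215,268)), the bar is down and nothing else has moved.

```bash
python3 -c "
from workcell import manip
print(manip.job_done())"
```

```text
the job is handed in; nothing more can be done
None
```

I rolled the whole bar at about 12–13 N, with every link pressed to its hard stop. The roller is back upright in its stand, nothing else has visibly moved, and the job is handed in at about 38 s (no verdict was returned).

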